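Set the batch number on a carton press and mark the carton

ROBOT

A 6-joint arm with a two-finger parallel gripper is mounted at the origin on the work surface. World frame = base frame: x ahead of the robot, y to its left, z up, the work surface at z = 0. Lengths are in mm, angles in rad, forces in N, time in s.
With the tool pointing down it reaches from about 300 to 775 mm from the base axis. Payload 14.6 kg.
Tool frame: the origin (TCP) lies at the very end of the fingers, on their centre line; the grasp point (between the pads) lies 19 mm behind it; z points along the fingers, y is the line along which they close (so a half turn about z gives the same grasp; the last joint's range is limited). The gripper opens to 94 mm and grips with 3 to 60 N. Pads are 16 mm wide; open, the fingers measure 119 mm over their backs; the gripper's body (75 mm by 177 mm) begins 78 mm behind the grasp point.
Start: joints at [1.251, 0.3, 1.521, -0, 1.321, -0.067], TCP at [137.562, 532.509, 205.446] pointing down, gripper open.
Joint ranges: [-3.03, 3.03], [-0.79, 2.21], [0.23, 2.52], [-1.04, 4.18], [0, 3.07], [-2.55, 2.55]. Speed limits (rad/s): [2.22, 2.22, 2.57, 3.14, 3.14, 3.14].

INTERFACE

Orientations are given as [roll, pitch, yaw] about the fixed x, y, z axes, in that order (R = Rz(yaw) Ry(pitch) Rx(roll)).
In Python, from cell import manip, eyes, ticket gives the robot as it stands. The module is installed in compiled form; this text tells all that it offers.
- The arm moves only by the tool arm_command, never from a script. Its argument "plan" is a list of rows, each a list of 5 numbers: the opening, from -1 (shut) to 1 (fully open), then the shift along the tool's x, y, z in m, then the turn about the tool's z in rad. In form: [[jaw, dx, dy, dz, roll], ...]. A call has 1 to 20 rows; each row shifts and turns the commanded pose from where the row before left it, along the tool's axes as they then stand; what a row does not reach is not made up. A row lasts 1/8 s, in which the tool goes at most 62.5 mm and 10.7 degrees, less where a joint would pass 70% of its speed; a pose out of reach is approached as far as the arm can. A call is refused whole if a number of a shift passes 0.0625 or a number of a turn 0.188, either way. A call with a gripper value outside its range is refused whole. The fingers move at their own pace and stop on an object; "newtons" is the grip in N (left out, the last holds). Time passes only in rows, so rows that do not move let the fingers close. It gives the time, the measured TCP pose, the force, the opening and the grip force at its end, in the units of the state.
- manip.read_state(): the state, without advancing time (a new reading comes with each control period).
- eyes.camera(name): name is "scene" or "top" or "wrist"; returns a dict with "img" (480x640x3 uint8, blue, green, red), "z_map" (480x640 float32, mm along the optical axis (not along the pixel's ray), 0 where there is no reading), "fx", "fy", "cx", "cy" (pixels), "dist" ([k1, k2, p1, p2, k3] as OpenCV has them; the pictures are not rectified), "eye" and "orientation" of the camera in the world. Camera axes: x right, y down, z forward; pixel columns grow to the right and rows downward; lengths in mm; the calibration is good to about 2 mm. A picture is of the moment at which its call begins.
- ticket.sign_off(): hands the job in; it is judged then, once.
The state is a dict: "clock": time; "joints": joint angles; "qd": joint speeds; "effort": joint torques, N m; "eef_pos": TCP position; "eef_rot": TCP orientation; "wrist_force": force on the tool from outside, world axes, zero at the start; "moment": the same for the moment, N m; "finger_gap": finger opening in mm; "finger_force": force on a finger pad.
Only numpy, scipy, OpenCV 4.12 (cv2) and the standard library are available. Lean on these libraries where they do the work, as an engineer would, in place of code of your own. Each camera call takes 0.05 s, during which the arm holds its last target. There are 200 camera calls.

TASK

Mark the carton in the number press with batch 4 0 7: with a light touch that does not push the press head down, roll the three thumbwheels until 4, 0 and 7 (read left to right from the robot's side) stand uppermost, each in line with the index marks. Then push the head down by its palm knob until the type bears firmly on the carton without crushing it, hold for a moment, let the head rise back to its stop, and leave the carton in its nest and everything else on the bench undisturbed.

Things in the scene. Friction and masses are not known exactly. Their poses are not given: they have to be found in the camera images.
- press: The bench number press, fixed: grey iron base plate 240 x 200 x 18 mm, carton nest in front (steel stops 15 mm high behind and left of the carton), two columns 170 mm tall at the rear (x 95, y +-45 mm) that carry a sprung head reaching forward. Origin on the table, 5 mm in front of the plate's centre; x to the rear (away from the robot), y to its left, z up. Yaw varies.
- wheel_row (a point): Point at table height straight below the middle thumbwheel (press x -30, y 0). Black wheels, axles along press y, at y +32 (left), 0 and -32 mm (right), 36 mm across, 16 mm wide, 13 mm proud of the head's 48 x 116 mm top. Wheel tops lie about 147 mm above the table, but a stop bar clamped on the columns rests the head up to 6 mm higher or lower. Height not measured: find it by touch.
- knob_foot (a point): Point at table height straight below the black mushroom palm knob on the head (press x +45, y 0). The knob is 44 mm across; its top is 19 mm higher than the wheel tops, so 160 to 172 mm above the table. The type face under the wheels hangs 8 to 20 mm above the carton, as the stop bar is set.
- head (a joint): Travel of the sprung head, m: 0 up at its stop, growing downward (at most 0.028). A spring holds it up: about 10 N of push, on a wheel or on the knob, starts it moving, plus 0.2 N for every mm. While a wheel is off its figure it must stay up (a dip over 3 mm counts as pushed down).
- wheel_left (a joint): Turn of the left thumbwheel, rad. Ten white figures round the rim; the uppermost prints. Figure n is up at n x 0.628, give or take full turns (endless). Grows as the rim's top moves to the rear (press +x), 11.3 mm of rim a figure. To print, a figure must be within 0.15 rad.
- wheel_mid (a joint): Turn of the middle thumbwheel, like the left one. All three: no clicks, the rubber figure band inside grips the wheel where it is left, at the start mostly between figures; 2 N along the rim rolls it. A fingertip bearing on it with under 3 or 4 N slips, 6 N drives it.
- wheel_right (a joint): Turn of the right thumbwheel, like the left one; it may already stand right.
- carton: Closed cardboard carton 110 x 150 x 50 mm (x, y, z of the press), about 0.3 kg, lying loose in the nest under the head, long side along the press's y. Origin at the centre of its underside, on the base plate. The figures print when the type bears on it with 5 N or more (for a third of a second); beyond 25 N it is crushed.
- jar: A bystander, to be left where it stands: white jar, 64 mm across, 62 mm tall, origin under its centre.
- next_carton: A bystander, to be left where it stands: smaller carton 110 x 80 x 50 mm beside the press, origin under its centre.
- ink_bottle: A bystander, to be left where it stands: black bottle 34 mm across, 85 mm tall, origin under its centre.
- label_roll: A bystander, to be left where it stands: roll of labels, 80 mm across, 34 mm tall, lying flat, origin under its centre.
- tub: A bystander, to be left where it stands: white tub with lid, 158 mm across, 150 mm tall, origin under its centre.
- ink_tray: A bystander, to be left where it stands: flat open ink-pad tin of steel, 110 x 80 x 18 mm, origin under its centre.

How it is judged (in metres and radians):
On the way, in this order (a step that is already met when the one before it is completed fails the run):
1. the thumbwheels show 4 0 7 ((value of joint wheel_left between 2.3633 and 2.6633 rad or value of joint wheel_left between 8.6465 and 8.9465 rad) and (value of joint wheel_mid between -6.4332 and -6.1332 rad or value of joint wheel_mid between -0.15 and 0.15 rad) and (value of joint wheel_right between -2.035 and -1.735 rad or value of joint wheel_right between 4.2482 and 4.5482 rad or value of joint wheel_right between 10.5314 and 10.8314 rad) and value of joint head below 0.003 m), for 0.3 s.
2. pushed by the palm knob, the type bears on the carton with 5 N or more, figures still at 4 0 7 ((value of joint wheel_left between 2.3633 and 2.6633 rad or value of joint wheel_left between 8.6465 and 8.9465 rad) and (value of joint wheel_mid between -6.4332 and -6.1332 rad or value of joint wheel_mid between -0.15 and 0.15 rad) and (value of joint wheel_right between -2.035 and -1.735 rad or value of joint wheel_right between 4.2482 and 4.5482 rad or value of joint wheel_right between 10.5314 and 10.8314 rad) and contact force between head_c0 and carton above 5 N and contact force between any of the fingers, the arm and palm_knob_c0 above 5 N), for 0.3 s.
At the end, for the whole second after the job is handed in: The wheels show 4 0 7 (each within 0.15 rad of its figure), the head is back up (within 2 mm of its stop), and the carton is at rest within 6 mm of where it lay ((value of joint wheel_left between 2.3633 and 2.6633 rad or value of joint wheel_left between 8.6465 and 8.9465 rad) and (value of joint wheel_mid between -6.4332 and -6.1332 rad or value of joint wheel_mid between -0.15 and 0.15 rad) and (value of joint wheel_right between -2.035 and -1.735 rad or value of joint wheel_right between 4.2482 and 4.5482 rad or value of joint wheel_right between 10.5314 and 10.8314 rad) and value of joint head below 0.002 m and distance of carton from where it was at the start of the episode below 0.006 m and linear speed of carton below 0.01 m/s); the robot touches nothing.
It fails at once if the head was pushed down by more than 3 mm while a wheel stood off its figure (value of joint head above 0.003 m and not ((value of joint wheel_left between 2.3633 and 2.6633 rad or value of joint wheel_left between 8.6465 and 8.9465 rad) and (value of joint wheel_mid between -6.4332 and -6.1332 rad or value of joint wheel_mid between -0.15 and 0.15 rad) and (value of joint wheel_right between -2.035 and -1.735 rad or value of joint wheel_right between 4.2482 and 4.5482 rad or value of joint wheel_right between 10.5314 and 10.8314 rad))).
It fails at once if the carton was crushed (over 25 N under the type) (contact force between head_c0 and carton above 25 N).
It fails at once if something else on the bench was shoved or knocked by more than 25 mm (distance of any of jar, next_carton, ink_bottle, label_roll, tub, ink_tray from where it was at the start of the episode above 0.025 m).
It also fails if it takes over 72 s, if anything falls off the work surface, if the arm or the gripper's body presses on something with over 40 N, if the wrist force passes 120 N, or if a joint passes its speed limit or range.

## Working session

There is one attempt and no reset: what is moved stays moved. The work goes in short steps, Python scripts to look and compute and a tool call to move; the robot and the scene stay as the last step left them, time stands still between calls to the robot, and variables do not carry over. Pictures are saved under pics/ and viewed, at most 10 in all, crops included, and the job is handed in when it is done.

Besides the shell and the picture viewer there is one more tool, called as name(argument=value, ...), one argument or row to a line, values as JSON. arm_command: Moves the arm, as the interface text tells. Its arguments: {"type":"object","properties":{"plan":{"type":"array"},"newtons":{"type":"number"}},"required":["plan"]}

```bash
mkdir -p pics
cat > h.py <<'E'
import numpy as np, cv2
from scipy.spatial.transform import Rotation as R
from cell import manip, eyes, ticket
def rot(o):
    o=np.array(o,float)
    return o if o.shape==(3,3) else (R.from_quat(o).as_matrix() if o.size==4 else R.from_euler('xyz',o).as_matrix())
def save(c,n): cv2.imwrite('pics/'+n,c['img']); 
def ray(c,u,v):
    K=np.array([[c['fx'],0,c['cx']],[0,c['fy'],c['cy']],[0,0,1]])
    p=cv2.undistortPoints(np.array([[[u,v]]],float),K,np.array(c['dist'],float))[0,0]
    return np.array(c['eye'],float),rot(c['orientation'])@np.array([p[0],p[1],1])
def onz(c,u,v,z):
    e,d=ray(c,u,v); return e+d*(z-e[2])/d[2]
def pt(c,u,v):
    e,d=ray(c,u,v); return e+d*c['z_map'][int(v),int(u)]
def proj(c,P):
    K=np.array([[c['fx'],0,c['cx']],[0,c['fy'],c['cy']],[0,0,1]])
    X=(np.array(P,float).reshape(-1,3)-np.array(c['eye']))@rot(c['orientation'])
    return cv2.projectPoints(X,np.zeros(3),np.zeros(3),K,np.array(c['dist'],float))[0][:,0]
E
python3 - <<'E'
from h import *
for n in ('top','scene'):
    c=eyes.camera(n); save(c,n+'0.png'); print(n,c['eye'],c['orientation'],c['fx'],c['dist'])
print(manip.read_state())
E
```

```text
top [ 321.45879282  135.23989203 1303.18634336] [-2.99816733  0.00597217 -1.59302919] 468.41796666452177 [-0.00070688  0.          0.          0.          0.        ]
scene [ 981.21240767  681.23519971 1005.32419568] [-2.46503887 -0.01003267  2.43058384] 436.5772360925451 [-0.01429197  0.          0.          0.          0.        ]
{'clock': 0.1, 'joints': array([ 1.25139249e+00,  3.00411369e-01,  1.52154824e+00, -1.33504744e-05,
        1.32070084e+00, -6.66041310e-02]), 'qd': array([ 1.09109954e-03, -2.35726972e-03, -1.02063126e-05, -7.42149282e-04,
       -2.66296029e-03, -7.86980504e-04]), 'effort': array([ 1.03213697e-03, -5.32659960e+01, -3.53285587e+01,  7.08943186e-02,
        2.35424400e-02, -5.58960767e-05]), 'eef_pos': array([137.4937343 , 532.2798112 , 204.93298564]), 'eef_rot': array([-3.14052636e+00, -5.81645487e-05,  2.88879623e+00]), 'wrist_force': array([-1.15086131, -0.18623275,  0.19974049]), 'moment': array([ 0.00604685, -0.03174571, -0.0022216 ]), 'finger_force': 0.0, 'finger_gap': 94.03555110198442}
```

View pics/top0.png

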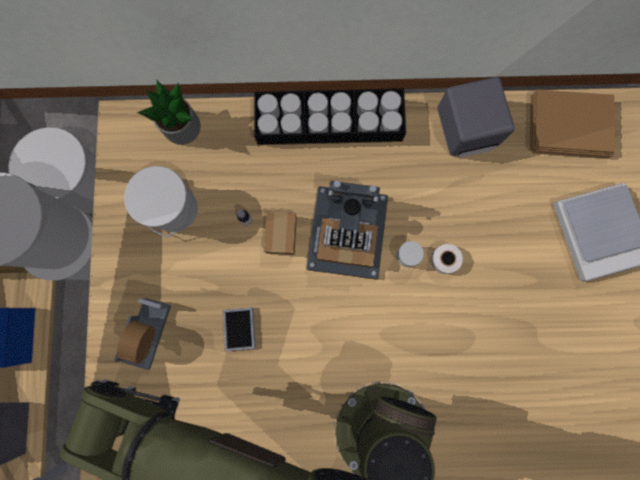

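View pics/scene0.png

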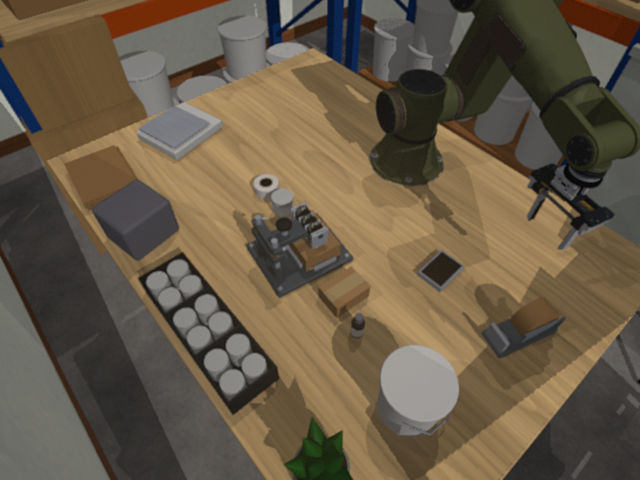

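The top view shows the press with its wheels at about (335..362, 238) and the knob at (352, 207). The jar (410, 254) and label roll (448, 259) are to its right, with next_carton (280, 232) and the bottle (243, 214) to its left.

Run:
```python
from h import *
c=eyes.camera('top')
for u,v,z in [(335,237,147),(348,238,147),(362,240,147),(352,207,166),(410,254,62),(448,259,34),(243,214,85),(280,232,50),(156,197,150)]: print(u,v,onz(c,u,v,z).round(), pt(c,u,v).round())
cv2.imwrite('pics/top_crop.png',cv2.resize(c['img'][170:290,290:400],None,fx=5,fy=5,interpolation=cv2.INTER_CUBIC))
w=eyes.camera('wrist'); s=manip.read_state()
Rt=rot(s['eef_rot']); print('cam in tool',Rt.T@(np.array(w['eye'])-s['eef_pos']), (Rt.T@rot(w['orientation'])).round(3), w['fx'])
```

```text
335 237 [502. 113. 147.] [502. 112. 143.]
348 238 [498.  80. 147.] [499.  80. 145.]
362 240 [492.  45. 147.] [493.  45. 144.]
352 207 [573.  69. 166.] [573.  69. 165.]
410 254 [464. -88.  62.] [464. -87.  63.]
448 259 [ 452. -195.   34.] [ 451. -195.   36.]
243 214 [579. 354.  85.] [580. 355.  80.]
280 232 [534. 259.  50.] [534. 260.  50.]
156 197 [614. 562. 150.] [614. 563. 149.]
cam in tool [ 8.40475330e+01 -6.24205217e-02 -1.80598725e+02] [[-0.001 -0.957 -0.289]
 [ 1.    -0.001 -0.   ]
 [ 0.    -0.289  0.957]] 379.99554177517984
```

View pics/top_crop.png

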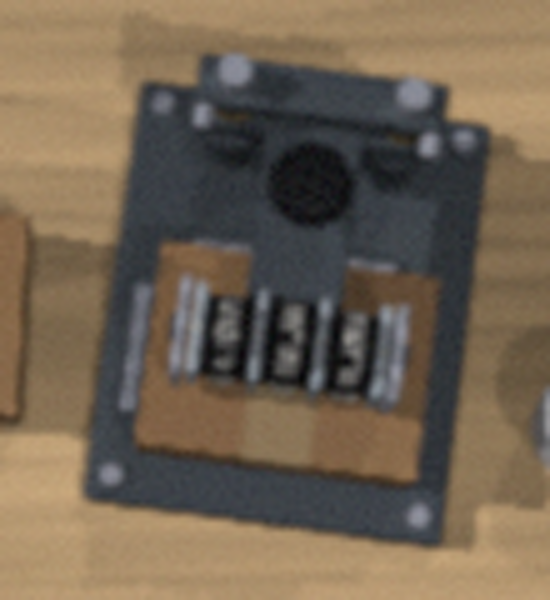

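arm_command(
  plan=[
    [-1, -0.0316, -0.0297, 0, 0],
    [-1, -0.0316, -0.0297, 0, 0],
    [-1, -0.0316, -0.0297, 0, 0],
    [-1, -0.0316, -0.0297, 0, 0],
    [-1, -0.0316, -0.0297, 0, 0],
    [-1, -0.0316, -0.0297, 0, 0],
    [-1, -0.0316, -0.0297, 0, 0],
    [-1, -0.0316, -0.0297, 0, 0],
    [-1, -0.0316, -0.0297, 0, 0],
    [-1, -0.0316, -0.0297, 0, 0],
    [-1, -0.0316, -0.0297, 0, 0],
    [-1, -0.0316, -0.0297, 0, 0],
    [-1, 0, 0, 0.03, -0.054],
    [-1, 0, 0, 0.03, -0.054],
    [-1, 0, 0, 0, 0],
  ],
  newtons=40,
)

```text
clock: 2.08
eef_pos: [414.6, 92.4, 144.1]
eef_rot: [-3.141, -0.003, 2.996]
wrist_force: [0.3, -0.2, 0.5]
finger_gap: 0.4
finger_force: 0.0
```

Run:
```python
from h import *
w=eyes.camera('wrist'); s=manip.read_state(); print(s['clock'],s['eef_pos'],s['eef_rot'],s['wrist_force'],s['finger_gap'])
q=proj(w,[[502,113,147],[498,80,147],[492,45,147],[573,69,166]]); print(q)
np.save('w1.npy',w,allow_pickle=True)
x,y=q[1].astype(int); y0=max(0,y-110);x0=max(0,x-150); print(x0,y0)
cv2.imwrite('pics/w1.png',cv2.resize(w['img'][y0:y0+200,x0:x0+266],None,fx=3,fy=3,interpolation=cv2.INTER_CUBIC))
```

```text
2.125 [415.42154923  92.57141734 145.60717618] [-3.14126036e+00 -1.05666359e-03  2.99562953e+00] [ 0.27179915 -1.27154452  0.69830076] 0.47907032632158686
[[378.90946436 423.42028806]
 [321.66197272 424.71270297]
 [260.52832107 423.3201338 ]
 [321.68471534 548.49987294]]
171 314
```

View pics/w1.png

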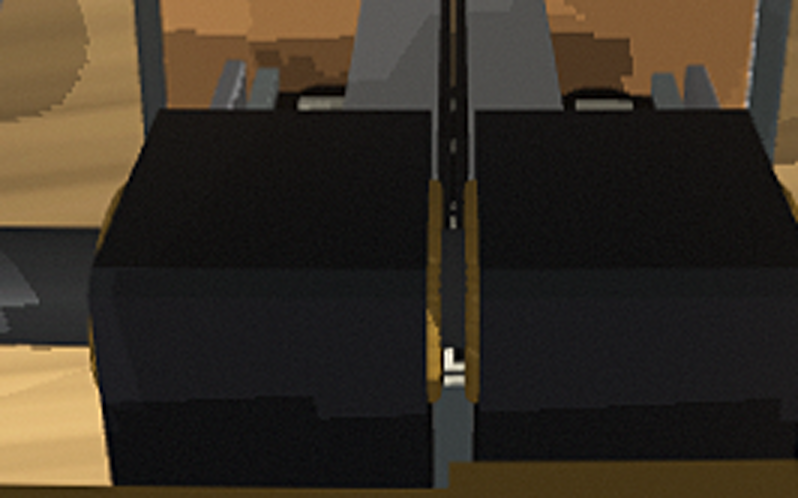

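The fingers hide the wheels in this view: the camera is on the robot side of them. I'll raise the tool and move it to the rear.

arm_command(
  plan=[
    [-1, 0, 0, -0.05, 0],
    [-1, -0.048, 0, -0.005, 0],
    [-1, -0.048, 0, 0, 0],
    [-1, -0.048, 0, 0, 0],
    [-1, 0, 0, 0, 0],
    [-1, 0, 0, 0, 0],
  ],
)

```text
clock: 2.88
eef_pos: [557.8, 72.1, 201.4]
eef_rot: [3.141, 0.001, 2.996]
wrist_force: [-0.0, -0.3, -0.1]
finger_gap: 0.2
finger_force: 0.0
```

```bash
cat >> h.py <<'E'
def look(name,hw=(133,75)):
    w=eyes.camera('wrist'); s=manip.read_state(); print(s['clock'],s['eef_pos'].round(1),s['eef_rot'].round(3),s['wrist_force'].round(1))
    q=proj(w,[[502,113,147],[498,80,147],[492,45,147],[573,69,166]]); print(q.round(1).tolist())
    np.save(name+'.npy',w,allow_pickle=True)
    x,y=q[1].astype(int); x0,y0=max(0,x-hw[0]),max(0,y-hw[1])
    im=w['img'][y0:y0+2*hw[1],x0:x0+2*hw[0]][::-1,::-1]
    f=800/im.shape[1]
    cv2.imwrite('pics/'+name+'.png',cv2.resize(im,None,fx=f,fy=f,interpolation=cv2.INTER_CUBIC)); print('flip: u=%d-U/%.2f v=%d-V/%.2f'%(x0+im.shape[1]-1,f,y0+im.shape[0]-1,f))
    return w,s
E
python3 - <<'E'
from h import *
look('w2')
E
```

```text
2.925 [557.6  72.1 201.5] [3.141e+00 1.000e-03 2.997e+00] [-1.3 -0.2  1.3]
[[374.9, 160.2], [320.5, 161.6], [262.4, 160.3], [320.6, 288.5]]
flip: u=452-U/3.01 v=235-V/3.01
```

View pics/w2.png

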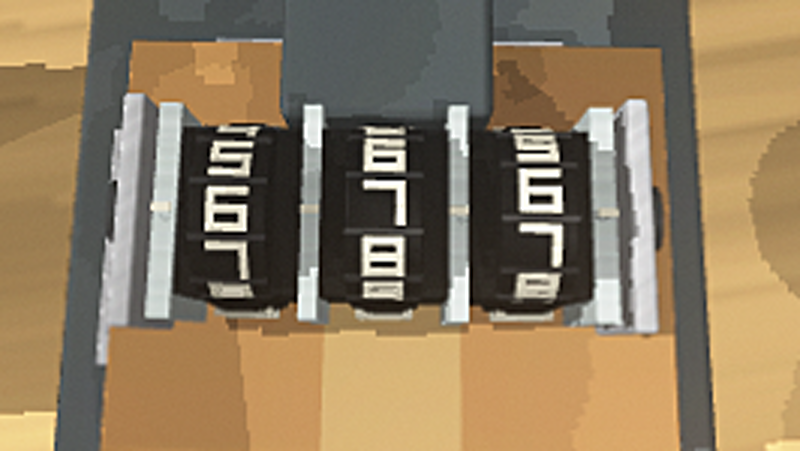

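The wheels are clear. The index marks lie at V≈209. The left wheel shows 6 at V≈211, the middle 7 at 203, and the right 6 at 190 with 7 at 243. The lines between figures lie at V=181/238/278 (left), 177/233/277 (middle) and 167/218/268 (right).

```bash
cat >> h.py <<'E'
YAW=-0.145; PX=np.array([np.cos(YAW),np.sin(YAW)])
def ang(c,u,v,xc,ztop,Pm):
    # angle of rim point, positive to the front of the top; xc = wheel-axis press-x rel. to Pm
    e,d=ray(c,u,v); a=np.array([(e[:2]-Pm)@PX-xc, e[2]-(ztop-18)]); b=np.array([d[:2]@PX,d[2]])
    A,B,C=b@b,2*a@b,a@a-18**2; t=(-B-np.sqrt(max(B*B-4*A*C,0)))/2/A; p=a+t*b
    return np.arctan2(-p[0],p[1])
E
python3 - <<'E'
from h import *
c=np.load('w2.npy',allow_pickle=True).item()
uv=lambda U,V:(452-U/3.01,235-V/3.01)
Pm=np.array([498,80.])
zc=c['z_map']
for n,P in dict(L=(240,212),M=(385,212),R=(530,222),knobfront=(390,60)).items():
    u,v=uv(*P); print(n,pt(c,u,v).round(1))
for P in [(160,208),(310,210),(460,210),(606,212)]:
    p=pt(c,*uv(*P)); print('mark',p.round(1),((p[:2]-Pm)@PX).round(1))
# wheel tops: max z of dark cloud
for n,(U,V) in dict(L=(190,212),M=(335,212),R=(485,222)).items():
    pts=np.array([pt(c,*uv(U+k,V+j)) for k in range(0,100,6) for j in range(-60,61,6)])
    x=(pts[:,:2]-Pm)@PX; m=np.abs(x)<14
    f=np.polyfit(x[m],pts[m,2],2); print(n,'top z',np.percentile(pts[m,2],[50,95]).round(1),'vertex',(-f[1]/2/f[0]).round(1),'zv',np.polyval(f,-f[1]/2/f[0]).round(1))
for zt in (143,147):
  for n,U,Vs in [('L',235,(181,238,278)),('M',385,(177,233,277)),('R',535,(167,218,268))]:
    print(zt,n,[round(ang(c,*uv(U,V),0,zt,Pm)/.62832,2) for V in Vs])
E
```

```text
L [504.2 111.  148.2]
M [500.   81.9 147.6]
R [493.8  53.2 147.7]
knobfront [537.5  75.5 121.9]
mark [509.2 129.4 135. ] 4.0
mark [504.1  97.6 135.7] 3.5
mark [499.5  65.9 135.4] 3.5
mark [494.5  35.  134.7] 3.0
L top z [145.5 148.2] vertex 4.3 zv 144.3
M top z [145.8 148.1] vertex 3.3 zv 144.4
R top z [145.4 148.1] vertex 2.6 zv 144.8
143 L [np.float64(-0.83), np.float64(0.27), np.float64(1.03)]
143 M [np.float64(-0.93), np.float64(0.18), np.float64(1.01)]
143 R [np.float64(-1.19), np.float64(-0.09), np.float64(0.83)]
147 L [np.float64(-0.77), np.float64(0.3), np.float64(1.06)]
147 M [np.float64(-0.86), np.float64(0.21), np.float64(1.04)]
147 R [np.float64(-1.11), np.float64(-0.05), np.float64(0.86)]
```

Run:
```python
from h import *
c=np.load('w2.npy',allow_pickle=True).item()
P=[];z=c['z_map']
for v in range(0,480,2):
  for u in range(100,540,2):
    if 0<z[v,u]<220: P.append(pt(c,u,v))
P=np.array(P); s=manip.read_state(); T=(P-s['eef_pos'])@rot(s['eef_rot'])
for a,b in [(-2,3),(-6,-2),(-12,-6),(-20,-12),(-40,-20),(-70,-40),(-100,-70)]:
    m=(T[:,2]>a)&(T[:,2]<=b)&(abs(T[:,0])<40)&(abs(T[:,1])<90)
    if m.any(): t=T[m]; print(a,b,m.sum(),'x',t[:,0].min().round(1),t[:,0].max().round(1),'y',t[:,1].min().round(1),t[:,1].max().round(1),'|y|min',abs(t[:,1]).min().round(1))
Pm=np.array([501.5,81.5])
uv=lambda U,V:(452-U/3.01,235-V/3.01)
for n,U,Vs in [('L',235,(181,238,278)),('M',385,(177,233,277)),('R',535,(167,218,268))]:
    print(n,[round(float(ang(c,*uv(U,V),0,148,Pm)/.62832),2) for V in Vs])
for n,U,V in [('k',235,208)]: print('index',ang(c,*uv(235,209),0,148,Pm)/.628,ang(c,*uv(535,211),0,148,Pm)/.628)
```

```text
-2 3 6 x 7.2 8.5 y -4.1 1.0 |y|min 0.0
-6 -2 16 x 6.9 9.1 y -7.0 6.0 |y|min 0.0
-12 -6 51 x 6.9 9.2 y -11.8 10.7 |y|min 0.0
-20 -12 95 x 7.0 9.5 y -12.3 11.6 |y|min 0.0
-40 -20 302 x -7.9 9.4 y -12.7 12.0 |y|min 0.0
-70 -40 626 x 3.0 9.8 y -12.8 12.5 |y|min 0.6
-100 -70 77 x -5.4 9.7 y -2.1 2.0 |y|min 0.6
L [-0.43, 0.6, 1.45]
M [-0.51, 0.51, 1.42]
R [-0.71, 0.25, 1.21]
index 0.082860477731626 0.12336786000331697
```

arm_command(
  plan=[
    [-1, 0.0305, -0.0153, 0, 0],
    [-1, 0.0305, -0.0153, 0.01, 0],
    [-1, 0, 0, 0.03, 0],
    [-1, 0, 0, 0.01, 0],
    [-1, 0, 0, 0, 0],
    [-1, 0, 0, 0, 0],
  ],
)

```text
clock: 3.68
eef_pos: [493.7, 50.5, 151.4]
eef_rot: [3.141, 0.001, 2.997]
wrist_force: [-0.6, 0.6, -0.1]
finger_gap: 0.7
finger_force: 0.0
```

arm_command(
  plan=[
    [-1, 0, 0, 0.0015, 0],
    [-1, 0, 0, 0, 0],
  ],
)

```text
clock: 3.92
eef_pos: [493.4, 50.4, 149.1]
eef_rot: [3.142, 0.0, 2.997]
wrist_force: [-1.0, -0.2, 0.3]
finger_gap: 0.5
finger_force: 0.0
```

arm_command(
  plan=[
    [-1, 0, 0, 0.001, 0],
    [-1, 0, 0, 0, 0],
  ],
)

```text
clock: 4.18
eef_pos: [493.3, 50.3, 147.9]
eef_rot: [-3.142, -0.0, 2.997]
wrist_force: [0.5, 0.4, -0.5]
finger_gap: 0.8
finger_force: 0.0
```

arm_command(
  plan=[
    [-1, 0, 0, 0.0005, 0],
    [-1, 0, 0, 0.0005, 0],
    [-1, 0, 0, 0, 0],
  ],
)

```text
clock: 4.55
eef_pos: [493.3, 50.3, 146.9]
eef_rot: [-3.142, -0.0, 2.997]
wrist_force: [0.6, 0.0, -0.7]
finger_gap: 0.3
finger_force: 0.0
```

arm_command(
  plan=[
    [-1, 0, 0, 0.0005, 0],
    [-1, 0, 0, 0.0005, 0],
    [-1, 0, 0, 0, 0],
  ],
)

```text
clock: 4.92
eef_pos: [493.3, 50.4, 146.2]
eef_rot: [3.142, 0.0, 2.997]
wrist_force: [-1.1, -0.0, 3.7]
finger_gap: 0.6
finger_force: 1.6
```

arm_command(
  plan=[
    [-1, 0, 0, 0.0004, 0],
    [-1, 0, 0, 0, 0],
  ],
)

```text
clock: 5.18
eef_pos: [493.4, 50.3, 146.0]
eef_rot: [3.142, 0.001, 2.997]
wrist_force: [-1.8, -1.4, 5.9]
finger_gap: 0.2
finger_force: 3.2
```

arm_command(
  plan=[
    [-1, 0, 0, 0.0002, 0],
    [-1, -0.002, 0, 0, 0],
    [-1, -0.002, 0, 0, 0],
    [-1, -0.002, 0, 0, 0],
    [-1, -0.0022, 0, 0, 0],
    [-1, 0, 0, 0, 0],
  ],
)

```text
clock: 5.92
eef_pos: [501.8, 49.0, 145.9]
eef_rot: [-3.142, 0.001, 2.997]
wrist_force: [-1.2, -1.6, 7.3]
finger_gap: 0.5
finger_force: 3.7
```

arm_command(
  plan=[
    [-1, 0, 0, -0.008, 0],
    [-1, 0.0099, 0.032, 0, 0],
    [-1, 0, 0, 0.0065, 0],
    [-1, 0, 0, 0.001, 0],
    [-1, 0, 0, 0.0005, 0],
    [-1, 0, 0, 0, 0],
  ],
)

```text
clock: 6.68
eef_pos: [496.6, 82.1, 145.9]
eef_rot: [3.14, 0.001, 2.996]
wrist_force: [-0.4, 4.0, 6.5]
finger_gap: 0.7
finger_force: 3.3
```

arm_command(
  plan=[
    [-1, -0.0023, 0, 0, 0],
    [-1, -0.003, 0, 0, 0],
    [-1, -0.003, 0, 0, 0],
    [-1, -0.003, 0, 0, 0],
    [-1, 0, 0, 0, 0],
    [-1, 0, 0, -0.006, 0],
    [-1, 0.0113, 0, -0.002, 0],
    [-1, 0, 0, 0.0065, 0],
    [-1, 0, 0, 0.001, 0],
    [-1, 0, 0, 0.0005, 0],
    [-1, 0, 0, 0, 0],
  ],
)

```text
clock: 8.05
eef_pos: [496.5, 82.1, 145.8]
eef_rot: [-3.142, 0.001, 2.997]
wrist_force: [-1.8, -1.2, 9.4]
finger_gap: 0.2
finger_force: 4.6
```

arm_command(
  plan=[
    [-1, -0.0023, 0, 0, 0],
    [-1, -0.003, 0, 0, 0],
    [-1, -0.003, 0, 0, 0],
    [-1, -0.003, 0, 0, 0],
    [-1, 0, 0, 0, 0],
    [-1, 0, 0, -0.03, 0],
    [-1, -0.024, 0, -0.03, 0],
    [-1, -0.03, 0, 0, 0],
    [-1, 0, 0, 0, 0],
    [-1, 0, 0, 0, 0],
  ],
)

```text
clock: 9.3
eef_pos: [560.1, 72.9, 204.6]
eef_rot: [-3.141, -0.001, 2.997]
wrist_force: [-0.5, 0.4, 1.1]
finger_gap: 0.2
finger_force: 0.0
```

Run:
```python
from h import *
look('w3')
```

```text
9.35 [560.1  72.9 204.8] [-3.141e+00 -1.000e-03  2.997e+00] [ 0.2  0.6 -0.3]
[[372.5, 156.3], [318.7, 157.6], [261.3, 156.2], [318.7, 283.2]]
flip: u=450-U/3.01 v=231-V/3.01
```

View pics/w3.png

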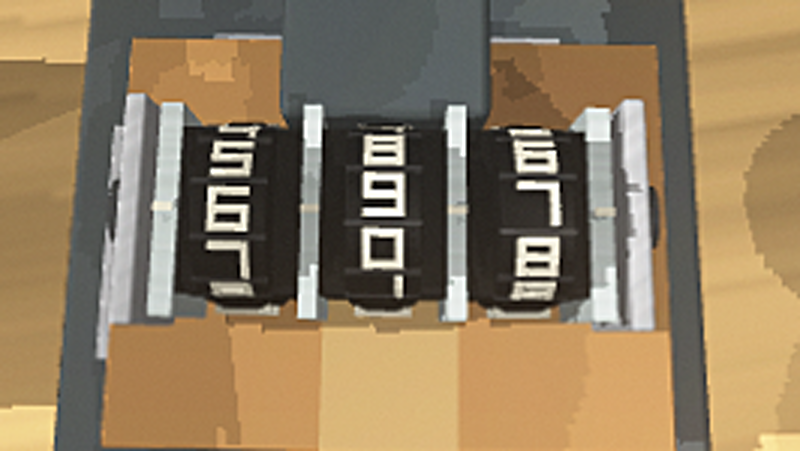

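Right: 7 is centred at V≈205 (lines at 180 and 235). Middle: 9 at V≈199 (lines at 170, 228 and 273), with 0 at 250. Left is unchanged, with 6 at 210.

Run:
```python
from h import *
c=np.load('w3.npy',allow_pickle=True).item()
uv=lambda U,V:(450-U/3.01,231-V/3.01)
g=cv2.cvtColor(c['img'],cv2.COLOR_BGR2GRAY)
# separator lines: brightness profile on the dark rim margins beside the figures
for n,Us in [('L',(187,197,258,275)),('M',(340,350,415,432)),('R',(490,500,570,580))]:
    for U in Us: print(n,U,[int(g[int(round(231-V/3.01)),int(round(450-U/3.01))]) for V in range(150,290,3)])
p=[pt(c,*uv(*P))[:2] for P in [(308,209),(457,210)]]; Pm=np.mean(p,0); print(Pm, [((pt(c,*uv(*P))[:2]-Pm)@PX).round(1) for P in [(160,207),(606,211)]])
for n,U,Vs in [('L',235,(184,238,278)),('M',385,(171,227,273)),('R',535,(179,235,277))]:
    print(n,[round(float(ang(c,*uv(U,V),0,146.4,Pm)/.62832),2) for V in Vs])
```

```text
L 187 [35, 37, 40, 40, 39, 38, 39, 40, 38, 37, 39, 39, 38, 37, 39, 34, 32, 33, 34, 35, 33, 33, 36, 34, 32, 34, 34, 35, 41, 39, 34, 37, 35, 35, 37, 40, 38, 39, 40, 39, 42, 39, 40, 40, 38, 43, 34]
L 197 [39, 38, 38, 39, 38, 38, 38, 38, 37, 63, 56, 37, 37, 42, 40, 42, 41, 38, 42, 41, 42, 42, 44, 42, 41, 41, 43, 48, 59, 44, 36, 36, 39, 35, 37, 40, 34, 37, 34, 36, 33, 35, 50, 46, 36, 36, 36]
L 258 [35, 33, 36, 35, 36, 35, 37, 36, 34, 48, 58, 39, 38, 38, 38, 41, 40, 41, 43, 40, 43, 43, 44, 44, 44, 41, 41, 43, 59, 58, 37, 42, 40, 37, 37, 37, 40, 35, 36, 38, 37, 38, 47, 51, 39, 32, 32]
L 275 [32, 30, 32, 33, 34, 35, 34, 33, 34, 33, 35, 35, 35, 36, 36, 37, 39, 39, 35, 36, 38, 36, 38, 36, 38, 40, 42, 39, 40, 39, 39, 40, 40, 40, 39, 37, 41, 38, 40, 36, 42, 42, 40, 41, 41, 41, 43]
M 340 [40, 40, 40, 38, 39, 34, 34, 33, 33, 34, 33, 33, 37, 33, 34, 33, 33, 36, 35, 35, 38, 33, 36, 37, 36, 36, 37, 36, 39, 35, 37, 39, 37, 38, 36, 41, 42, 40, 43, 39, 42, 42, 40, 43, 48, 44, 47]
M 350 [37, 38, 36, 37, 40, 60, 55, 37, 36, 38, 32, 39, 42, 41, 42, 41, 42, 45, 43, 46, 48, 46, 48, 67, 71, 45, 48, 44, 43, 47
[... 668 characters left out ...]
, 38, 39, 40, 39, 41, 53, 67, 54, 40, 41, 43, 43, 45, 43, 41, 44, 42, 41, 40, 41, 42, 38, 40, 43, 69, 63, 37, 42, 42, 40, 43, 42, 44, 41, 42, 44, 42, 41, 43, 61, 60, 52, 38, 40, 39]
R 570 [36, 40, 38, 38, 42, 41, 40, 45, 74, 60, 37, 41, 46, 44, 46, 48, 48, 46, 50, 50, 52, 54, 52, 55, 59, 57, 80, 85, 61, 50, 55, 52, 50, 49, 46, 49, 46, 38, 43, 41, 42, 49, 66, 55, 43, 40, 44]
R 580 [33, 35, 35, 34, 38, 38, 38, 36, 37, 38, 39, 37, 37, 37, 34, 39, 40, 42, 41, 41, 44, 41, 42, 42, 43, 42, 41, 41, 43, 45, 43, 43, 44, 44, 44, 43, 43, 45, 46, 46, 47, 46, 46, 47, 45, 46, 52]
[501.84101789  82.09244067] [np.float64(0.5), np.float64(-0.5)]
L [-0.37, 0.62, 1.5]
M [-0.64, 0.41, 1.36]
R [-0.47, 0.56, 1.48]
```

```bash
cat >> h.py <<'E'
def figs(c,flip,U3=((197,258),(350,415),(500,570)),marks=(160,310,458,605),V0=209,zt=146.4):
    uv=lambda U,V:(flip[0]-U/3.01,flip[1]-V/3.01)
    g=cv2.cvtColor(c['img'],cv2.COLOR_BGR2GRAY).astype(np.float32); b=c['img'].astype(np.float32); yel=b[...,2]-b[...,0]
    col=lambda im,U: np.mean([im[:,int(round(flip[0]-(U+k)/3.01))] for k in (-3,0,3)],0)
    ms=[]
    for U in marks:
        y=col(yel,U); v=np.arange(int(flip[1]-(V0+18)/3.01),int(flip[1]-(V0-18)/3.01)); w=np.clip(y[v]-np.median(y[v])-6,0,None)
        vc=(w*v).sum()/w.sum() if w.sum()>0 else np.nan; ms.append(onz(c,flip[0]-U/3.01,vc,133.4)[:2])
    ms=np.array(ms); good=~np.isnan(ms[:,0]); Pm=ms.mean(0); print('marks',ms.round(1).tolist(),'mean',Pm.round(1))
    for n,Us in zip('LMR',U3):
        out=[]
        for U in Us:
            p=col(g,U); d=p-cv2.blur(p[:,None],(1,9))[:,0]; d=cv2.blur(d[:,None],(1,1))[:,0]
            vs=[v for v in range(int(flip[1]-290/3.01),int(flip[1]-150/3.01)) if d[v]>7 and d[v]==d[v-3:v+4].max()]
            out.append(sorted(round(float(ang(c,flip[0]-U/3.01,(d[v-1:v+2].clip(0)*np.arange(v-1,v+2)).sum()/d[v-1:v+2].clip(0).sum(),0,zt,Pm)/.62832),2) for v in vs))
        print(n,out)
E
python3 - <<'E'
from h import *
figs(np.load('w2.npy',allow_pickle=True).item(),(452,235))
figs(np.load('w3.npy',allow_pickle=True).item(),(450,231))
E
```

```text
marks [[510.1, 129.6], [504.9, 97.6], [499.9, 66.2], [494.9, 34.9]] mean [502.4  82.1]
L [[-0.42, 0.61, 1.58], [-0.41, 0.63, 1.62]]
M [[-0.53, 0.51, 1.48], [-0.52, 0.52, 1.54]]
R [[-0.74, 0.27, 1.33], [-0.72, 0.3, 1.33]]
marks [[510.0, 130.0], [504.8, 97.6], [499.8, 65.8], [494.7, 34.2]] mean [502.3  81.9]
L [[-0.43, 0.61, 1.59], [-0.41, 0.63, 1.61]]
M [[-0.67, 0.36, 1.34], [-0.67, 0.37, 1.37]]
R [[-0.51, 0.52, 1.53], [-0.48, 0.53, 1.58]]
```

arm_command(
  plan=[
    [-1, 0.0321, 0, 0, 0],
    [-1, 0.0321, 0, 0, 0],
    [-1, 0, 0, 0.045, 0],
    [-1, 0, 0, 0.0123, 0],
    [-1, 0, 0, 0.0015, 0],
    [-1, 0, 0, 0.001, 0],
    [-1, 0, 0, 0, 0],
    [-1, -0.0029, 0, 0, 0],
    [-1, -0.003, 0, 0, 0],
    [-1, -0.003, 0, 0, 0],
    [-1, 0, 0, 0, 0],
  ],
)

```text
clock: 10.72
eef_pos: [506.7, 80.7, 146.0]
eef_rot: [3.141, 0.001, 2.997]
wrist_force: [0.6, -0.4, 5.4]
finger_gap: 0.2
finger_force: 2.7
```

arm_command(
  plan=[
    [-1, 0, 0, -0.008, 0],
    [-1, -0.0006, 0.032, 0, 0],
    [-1, 0, 0, 0.0065, 0],
    [-1, 0, 0, 0.001, 0],
    [-1, 0, 0, 0.0005, 0],
    [-1, 0, 0, 0, 0],
  ],
)

```text
clock: 11.48
eef_pos: [511.4, 112.1, 146.1]
eef_rot: [3.141, 0.0, 2.996]
wrist_force: [-1.3, 3.3, 4.0]
finger_gap: 0.3
finger_force: 2.3
```

arm_command(
  plan=[
    [-1, 0, 0, 0.0003, 0],
    [-1, 0.0025, 0, 0, 0],
    [-1, 0.0025, 0, 0, 0],
    [-1, 0.0025, 0, 0, 0],
    [-1, 0.0025, 0, 0, 0],
    [-1, 0, 0, 0, 0],
    [-1, 0, 0, -0.006, 0],
    [-1, -0.01, 0, -0.002, 0],
    [-1, 0, 0, 0.0065, 0],
    [-1, 0, 0, 0.001, 0],
    [-1, 0, 0, 0.0005, 0],
    [-1, 0, 0, 0, 0],
  ],
)

```text
clock: 12.98
eef_pos: [511.7, 112.2, 145.8]
eef_rot: [-3.142, 0.001, 2.997]
wrist_force: [-1.1, -2.2, 10.2]
finger_gap: 0.2
finger_force: 5.0
```

arm_command(
  plan=[
    [-1, 0.0025, 0, 0, 0],
    [-1, 0.0025, 0, 0, 0],
    [-1, 0.0025, 0, 0, 0],
    [-1, 0.0025, 0, 0, 0],
    [-1, 0, 0, 0, 0],
    [-1, 0, 0, -0.03, 0],
    [-1, -0.03, -0.032, -0.03, 0],
    [-1, -0.033, 0, 0, 0],
    [-1, 0, 0, 0, 0],
    [-1, 0, 0, 0, 0],
  ],
)

```text
clock: 14.22
eef_pos: [558.4, 73.2, 204.4]
eef_rot: [-3.141, -0.002, 2.997]
wrist_force: [-0.5, -0.1, 0.3]
finger_gap: 0.8
finger_force: 0.0
```

Run:
```python
from h import *
c,s=look('w4')
q=proj(c,[[498,80,147]])[0].astype(int); f=(max(0,q[0]-133)+265,max(0,q[1]-75)+149)
figs(c,f)
for zt in [(573,69)]:
    k=proj(c,[[578,71,166]])[0]; print('knob px',k)
```

```text
14.275 [558.4  73.4 204.7] [-3.141e+00 -1.000e-03  2.997e+00] [-0.3 -0.7 -0. ]
[[372.3, 159.2], [318.6, 160.5], [261.2, 159.2], [318.6, 286.0]]
flip: u=450-U/3.01 v=234-V/3.01
marks [[510.1, 130.1], [504.9, 97.7], [499.9, 65.9], [494.8, 34.2]] mean [502.4  82. ]
L [[-0.67, 0.37, 1.37], [-0.65, 0.4, 1.41]]
M [[-0.43, 0.61, 1.6], [-0.42, 0.62, 1.63]]
R [[-0.5, 0.52, 1.54], [-0.48, 0.54, 1.58]]
knob px [322.88490962 292.74274692]
```

View pics/w4.png

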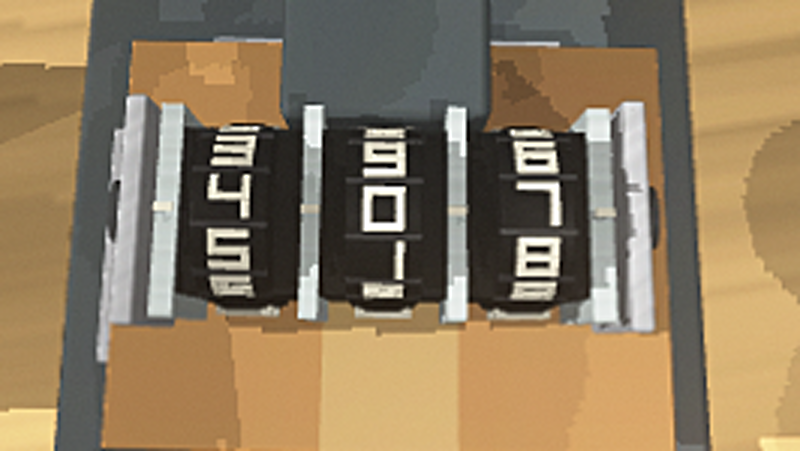

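Left reads 4 at V≈196, slightly past the index. Middle reads 0 at 209 and right reads 7 at 205. I'll trim left and middle.

arm_command(
  plan=[
    [-1, 0.0285, 0.016, 0, 0],
    [-1, 0.0285, 0.016, 0, 0],
    [-1, 0, 0, 0.045, 0],
    [-1, 0, 0, 0.0123, 0],
    [-1, 0, 0, 0.0015, 0],
    [-1, 0, 0, 0.001, 0],
    [-1, 0, 0, 0, 0],
    [-1, 0.0009, 0, 0, 0],
    [-1, 0.0009, 0, 0, 0],
    [-1, 0, 0, 0, 0],
    [-1, 0, 0, -0.008, 0],
    [-1, 0, -0.032, 0, 0],
    [-1, 0, 0, 0.0065, 0],
    [-1, 0, 0, 0.001, 0],
    [-1, 0, 0, 0.0005, 0],
    [-1, 0, 0, 0, 0],
    [-1, -0.0006, 0, 0, 0],
    [-1, -0.0006, 0, 0, 0],
    [-1, 0, 0, 0, 0],
  ],
)

```text
clock: 16.65
eef_pos: [502.2, 81.7, 145.9]
eef_rot: [-3.141, 0.0, 2.997]
wrist_force: [-2.4, -4.1, 7.5]
finger_gap: 0.3
finger_force: 3.7
```

arm_command(
  plan=[
    [-1, 0, 0, -0.03, 0],
    [-1, -0.03, 0, -0.03, 0],
    [-1, -0.028, 0, 0, 0],
    [-1, 0, 0, 0, 0],
    [-1, 0, 0, 0, 0],
  ],
)

```text
clock: 17.27
eef_pos: [558.9, 73.6, 204.8]
eef_rot: [-3.141, -0.001, 2.997]
wrist_force: [-0.3, -1.2, 0.3]
finger_gap: 0.3
finger_force: 0.0
```

Run:
```python
from h import *
c,s=look('w5')
q=proj(c,[[498,80,147]])[0].astype(int); f=(max(0,q[0]-133)+265,max(0,q[1]-75)+149)
figs(c,f)
```

```text
17.325 [558.8  73.5 205.1] [-3.141e+00 -1.000e-03  2.997e+00] [0.1 0.2 0.2]
[[371.5, 158.5], [317.9, 159.8], [260.6, 158.4], [317.9, 285.1]]
flip: u=449-U/3.01 v=233-V/3.01
marks [[510.0, 130.0], [504.8, 97.5], [499.9, 65.6], [494.7, 33.9]] mean [502.3  81.8]
L [[-0.6, 0.43, 1.43], [-0.59, 0.45, 1.46]]
M [[-0.54, 0.51, 1.51], [-0.53, 0.53, 1.52]]
R [[-0.52, 0.52, 1.52], [-0.48, 0.54, 1.58]]
```

arm_command(
  plan=[
    [-1, -0.0178, 0, 0, 0],
    [-1, 0, 0, 0.032, 0],
    [-1, 0, 0, 0.004, 0],
    [-1, 0, 0, 0, 0],
  ],
)

```text
clock: 17.82
eef_pos: [577.0, 70.6, 170.2]
eef_rot: [3.142, 0.0, 2.997]
wrist_force: [-0.1, -0.2, -0.2]
finger_gap: 0.1
finger_force: 0.0
```

arm_command(
  plan=[
    [-1, 0, 0, 0.0015, 0],
    [-1, 0, 0, 0.0015, 0],
    [-1, 0, 0, 0.0015, 0],
    [-1, 0, 0, 0.0015, 0],
    [-1, 0, 0, 0.0015, 0],
    [-1, 0, 0, 0, 0],
  ],
)

```text
clock: 18.58
eef_pos: [577.3, 70.5, 163.1]
eef_rot: [3.141, 0.001, 2.997]
wrist_force: [-4.5, -0.1, 10.2]
finger_gap: 0.2
finger_force: 5.2
```

arm_command(
  plan=[
    [-1, 0, 0, 0.0015, 0],
    [-1, 0, 0, 0.0015, 0],
    [-1, 0, 0, 0.0015, 0],
    [-1, 0, 0, 0.0015, 0],
    [-1, 0, 0, 0, 0],
  ],
)

```text
clock: 19.2
eef_pos: [577.4, 70.5, 157.2]
eef_rot: [3.141, 0.001, 2.997]
wrist_force: [-4.3, -0.5, 11.7]
finger_gap: 0.3
finger_force: 5.8
```

arm_command(
  plan=[
    [-1, 0, 0, 0.001, 0],
    [-1, 0, 0, 0.0005, 0],
    [-1, 0, 0, 0, 0],
  ],
)

```text
clock: 19.58
eef_pos: [577.3, 70.5, 155.8]
eef_rot: [3.141, 0.001, 2.997]
wrist_force: [-5.2, 0.1, 12.1]
finger_gap: 0.4
finger_force: 6.0
```

arm_command(
  plan=[
    [-1, 0, 0, 0.001, 0],
    [-1, 0, 0, 0.0005, 0],
    [-1, 0, 0, 0.0005, 0],
    [-1, 0, 0, 0, 0],
  ],
)

```text
clock: 20.08
eef_pos: [577.4, 70.5, 153.9]
eef_rot: [3.141, 0.001, 2.997]
wrist_force: [-4.8, -0.6, 11.3]
finger_gap: 0.6
finger_force: 6.1
```

arm_command(
  plan=[
    [-1, 0, 0, 0.0005, 0],
    [-1, 0, 0, 0.0005, 0],
    [-1, 0, 0, 0, 0],
  ],
)

```text
clock: 20.45
eef_pos: [577.4, 70.5, 152.9]
eef_rot: [3.141, 0.001, 2.997]
wrist_force: [-4.7, -0.7, 11.6]
finger_gap: 0.6
finger_force: 6.2
```

arm_command(
  plan=[
    [-1, 0, 0, 0.0005, 0],
    [-1, 0, 0, 0.0005, 0],
    [-1, 0, 0, 0, 0],
  ],
)

```text
clock: 20.82
eef_pos: [577.4, 70.5, 152.3]
eef_rot: [3.141, 0.002, 2.997]
wrist_force: [-7.2, -0.7, 15.3]
finger_gap: 0.3
finger_force: 7.8
```

arm_command(
  plan=[
    [-1, 0, 0, 0.0005, 0],
    [-1, 0, 0, 0.0005, 0],
    [-1, 0, 0, 0, 0],
  ],
)

```text
clock: 21.2
eef_pos: [577.5, 70.4, 152.2]
eef_rot: [3.141, 0.002, 2.997]
wrist_force: [-10.2, -0.4, 21.8]
finger_gap: 0.2
finger_force: 11.5
```

arm_command(
  plan=[
    [-1, 0, 0, 0.0003, 0],
    [-1, 0, 0, 0, 0],
    [-1, 0, 0, 0, 0],
    [-1, 0, 0, 0, 0],
    [-1, 0, 0, 0, 0],
    [-1, 0, 0, 0, 0],
    [-1, 0, 0, 0, 0],
  ],
)

```text
clock: 22.08
eef_pos: [577.5, 70.5, 152.1]
eef_rot: [3.141, 0.003, 2.997]
wrist_force: [-11.2, -0.9, 25.6]
finger_gap: 0.7
finger_force: 12.7
```

arm_command(
  plan=[
    [-1, 0, 0, -0.003, 0],
    [-1, 0, 0, -0.003, 0],
    [-1, 0, 0, -0.003, 0],
    [-1, 0, 0, -0.003, 0],
    [-1, 0, 0, -0.003, 0],
    [-1, 0, 0, -0.01, 0],
    [-1, 0, 0, -0.03, 0],
    [-1, 0.0178, 0, 0, 0],
    [-1, 0, 0, 0, 0],
    [-1, 0, 0, 0, 0],
  ],
)

```text
clock: 23.32
eef_pos: [559.8, 73.0, 204.1]
eef_rot: [-3.142, -0.0, 2.997]
wrist_force: [-0.1, -0.0, 0.1]
finger_gap: 0.5
finger_force: 0.0
```

Run:
```python
from h import *
c,s=look('w6')
q=proj(c,[[498,80,147]])[0].astype(int); f=(max(0,q[0]-133)+265,max(0,q[1]-75)+149)
figs(c,f)
```

```text
23.375 [559.9  72.9 203.9] [-3.142 -0.     2.997] [-0.2 -0.2 -0.4]
[[372.5, 156.7], [318.6, 158.0], [261.0, 156.7], [318.7, 283.9]]
flip: u=450-U/3.01 v=232-V/3.01
marks [[509.9, 129.9], [505.0, 97.6], [499.8, 65.9], [494.6, 34.3]] mean [502.3  82. ]
L [[-0.6, 0.44, 1.43], [-0.58, 0.45, 1.45]]
M [[-0.53, 0.5, 1.51], [-0.52, 0.52, 1.52]]
R [[-0.52, 0.53, 1.52], [-0.5, 0.54, 1.56]]
```

View pics/w6.png

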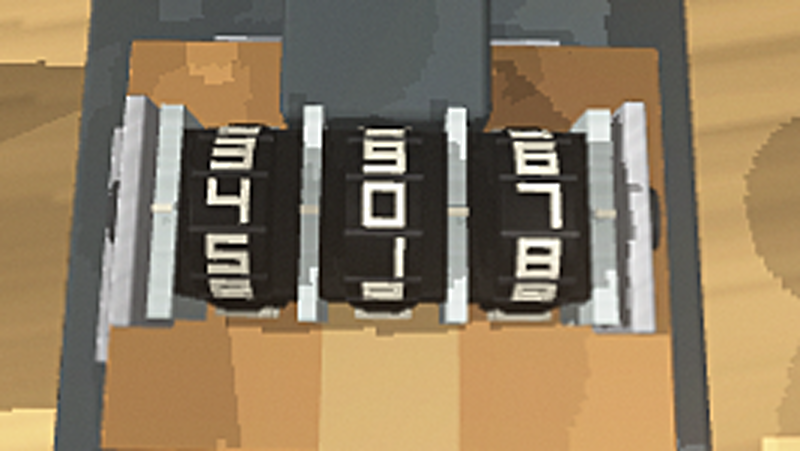

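The wheels read 4 0 7 at V≈205, in line with the index marks. The head is back up and the carton has not moved. The type bore on the carton with about 13 N.

```bash
python3 -c "
from cell import ticket
print(ticket.sign_off())"
```

```text
the job is handed in; nothing more can be done
None
```

I set the press to 4 0 7, printed the carton at about 13 N (estimated from the wrist force), let the head back up to its stop, and handed the job in at about 23 s; no verdict was returned.

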